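# Close the infusion canister: seat the strainer disk, then screw the ring over it

### The arm

A 6-joint arm with a two-finger parallel gripper is mounted at the origin on a cart in front of the work surface, level with it; the furniture and walls round the work are solid. World frame = base frame: x ahead of the robot, y to its left, z up, the work surface at z = 0. Lengths are in m, angles in degrees, forces in N, time in s.
With the tool pointing down it reaches from about 0.325 to 0.85 m from the base axis. Payload 15.5 kg.
Tool frame: the origin (TCP) lies at the very end of the fingers, on their centre line; the grasp point (between the pads) lies arm.grip_depth behind it (arm.grip_depth is the distance from the TCP to the grasp point, in m); z points along the fingers, y is the direction in which the jaws open and shut (so a half turn about z gives the same grasp; the last joint's range is limited). The gripper opens to 91 mm and grips with 3 to 60 N. Pads are 32 mm wide; open, the fingers measure 118 mm over their backs; the gripper's body (76 mm by 178 mm) begins 60 mm behind the grasp point.
Start: joints at [58.069, 28.281, 77.091, -0, 74.628, -5.472], TCP at [0.278, 0.56, 0.214] pointing down, gripper open.
Joint ranges: [-166.48, 166.48], [-47.26, 123.95], [12.59, 153.08], [-70.14, 250.14], [6.76, 159.57], [-176.63, 176.63]. Speed limits (degrees/s): [108.29, 108.29, 147.25, 172.46, 172.46, 172.46].

### API

Orientations are given as a 3x3 rotation matrix whose columns are the frame's x, y, z axes.
In Python, from rig import arm gives the robot as it stands. Calls block until the motion is done:
- arm.move_to(position, orientation): joint-space move of the TCP to a pose.
- arm.move_l(position, orientation=None, feed=0.15): straight line of the TCP; orientation=None keeps the orientation; feed is the mean speed in m/s.
- arm.move_joints(angles): joint-space move.
- arm.grip(opening): finger opening in m; the grip force is fixed at half the most; returns when the fingers have stopped.
- arm.sleep(seconds).
- arm.solve_ik(position, orientation): joint angles nearest the present ones, or None.
- arm.snapshot(name): name is "scene" or "side" or "wrist"; returns the picture (420x560x3 uint8, red, green, blue); there is no depth.
- arm.get_calibration(name): a dict with "intrinsics" (3x3 intrinsics, pixels), "cam_to_world" (4x4, takes a point from camera to world coordinates). Camera axes: x right, y down, z forward; pixel columns grow to the right and rows downward; lengths in m; the calibration is good to about 2 mm. The wrist camera is an equidistant fisheye: a pixel r from the principal point sees the ray r / f radians off the axis. A picture is of the moment at which its call begins: read the wrist's pose just before it. get_calibration takes no time and is no camera call; for the wrist camera it gives the pose at the moment of the call.
A pose or a line that the arm cannot do raises arm.Unreachable and nothing moves.
- arm.sign_off(): hands the job in, once; it reports no verdict.
Readings, each from a call of its own:
- arm.current_t(): time.
- arm.current_joint_positions(): joint angles.
- arm.current_dq(): joint speeds.
- arm.current_tau(): joint torques, N m.
- arm.current_ee_pos(): TCP position.
- arm.current_tool_rot(): TCP orientation.
- arm.current_force(): force on the tool from outside, world axes, zero at the start.
- arm.current_torque(): the same for the moment, N m.
- arm.current_width(): finger opening in m.
Only numpy, scipy, OpenCV 4.12 (cv2) and the standard library are available. Lean on these libraries where they do the work, as an engineer would, in place of code of your own. Each camera call takes 0.05 s, during which the arm holds its last target. There are 200 camera calls.

### The job

Close the bar's infusion canister: seat the strainer disk flat in the canister's mouth on its gasket without ramming it, and let go of it; then set the screw ring over it and, pressing lightly, turn it clockwise just until it is snug against its stop, without forcing it, so that it keeps the gasket squeezed by itself. Leave the jigger, glass, pitcher and tamper where they stand.

Things in the scene. Friction and masses are not known exactly. Their poses are not given: they have to be found in the camera images.
- mouth (a point): centre of the rim of the canister's mouth, 130 mm above its foot, z up. An upright metal can, fixed to the wooden board: dark foot plate 104 mm across, body 76 mm in diameter and 76 mm high, then a straight neck 44 mm in outer diameter up to the rim, which is bevelled outside. Bore 38 mm; in it, 5 mm below the rim, lies a sprung rubber gasket that carries the disk.
- canister: the canister; origin at the centre of its foot, 130 mm below the rim. Round its neck stand 3 equal thread ramps (52 mm outer diameter, 84 degrees long, 36 degree gaps between). Seen from above each falls clockwise, by 4.7 mm, to a stop at its end. The angle of the gaps is NOT given by this yaw and differs each time: find it by feel or sight. Over 40 N from the ring on their tops damages them.
- gasket (a joint): how far the sprung gasket is pushed down, m; 0 free, moves to 0.006. It resists with 3 N at once plus 2.5 N per mm. Fully tight the ring holds it at about 0.003. Over 0.0048 (15 N) it is crushed.
- disk_pull (a point): grip point on the upright pull of the steel strainer disk, on its axis, 30 mm above the disk's underside, z up. Disk 35.6 mm in diameter, 9 mm thick, lower edge bevelled 1.5 mm; pull 12 mm in diameter, from the disk's top to 36 mm above its underside: keep fingertips above the disk. 60 g, lies on the board. This point is 25 mm above the rim when seated, 22 mm with the ring tight.
- ring_center (a point): centre, half-way up, of the screw ring: knurled metal, outer diameter 64 mm, 28 mm high, 120 g, standing on the board with its flange up; z up. Flange 4 mm thick with a 25 mm hole for the disk's pull; skirt bore 54.4 mm. Riding on the ramps this point is from 2.5 mm above the rim to 2 mm below; dropped into the gaps, flange on disk, 6 mm below; fully tight, 9 mm below the rim.
- ring: the ring; origin on its axis at its lower edge. Inside, 10 to 14 mm above that edge, three lugs 8 mm wide stand in to 46.4 mm diameter: one along +x, others 120 degrees apart. In the gaps the ring drops 4 to 8 mm (press with 3 to 8 N); then 75 to 100 degrees clockwise, pressing lightly, draws it 3 mm lower, to the stop. Turning takes 0.2 N m, 0.7 at the stop; over 3.5 N m breaks the lugs (200 N).
- jigger: steel double jigger, 44 mm across, 74 mm high; origin at the centre of its foot; bystander
- tea_glass: small straight glass, 62 mm across, 63 mm high; origin at the centre of its foot; bystander
- pitcher: small steel milk pitcher with a handle, 69x98x80 mm; origin at the centre of its foot; bystander
- tamper: coffee tamper with black grip, 58 mm across, 82 mm high; origin at the centre of its foot; bystander
- board (a point): middle of the top face of the wooden board, 30 mm above the counter; 335 mm (x) by 310 mm (y). Canister, disk and ring stand on it; it does not move.

How it is judged (in metres and radians):
On the way:
1. the disk sits level in the mouth on the gasket, released (z of disk_pull in the frame of mouth between 0.022 and 0.0265 m and horizontal distance between disk_pull and mouth below 0.003 m and angle between disk_pull's own z axis and vertical below 0.06 rad and distance between the grasp point and disk_pull above 0.03 m), for 0.2 s.
At the end, for the whole second after the job is handed in: The disk sits in the mouth (within 3 mm and 0.06 rad) under the ring, the ring is level and centred within 3 mm, its centre at least 7.5 mm below the rim, and with the robot clear the gasket stays squeezed by more than 2.2 mm (value of joint gasket above 0.0022 m and z of ring_center in the frame of mouth below -0.0075 m and horizontal distance between each of ring_center, disk_pull and mouth below 0.003 m and angle between each of ring_center, disk_pull's own z axis and vertical below 0.06 rad and z of disk_pull in the frame of mouth below 0.0235 m); the robot touches nothing.
It fails at once if the gasket is crushed (pushed down more than 4.8 mm) (value of joint gasket above 0.0048 m).
It fails at once if a bystander is moved more than 30 mm (distance of any of jigger, tea_glass, pitcher, tamper from where it was at the start of the episode above 0.03 m).
It fails at once if the threads are forced: the ring, not yet sunk in the gaps (centre less than 2.5 mm below the rim), presses on the canister with more than 40 N (contact force between ring and canister above 40 N and z of ring_center in the frame of mouth above -0.0025 m).
It fails at once if the lugs are over-tightened: ring and canister press on each other with more than 200 N (contact force between ring and canister above 200 N).
It also fails if it takes over 72 s, if anything falls off the work surface, if the arm or the gripper's body presses on something with over 40 N, if the wrist force passes 120 N, or if a joint passes its speed limit or range.

## Working session

There is one attempt and no reset: what is moved stays moved. The work goes in short steps, each a Python script; the robot and the scene stay as the last script left them, time stands still between calls to the robot, and variables do not carry over. Pictures are saved under pics/ and viewed, about 8 in all and at most 12, crops included, and the job is handed in when it is done.

```bash
ls; mkdir -p pics
python3 - <<'E'
from rig import arm
import cv2,numpy as np
print(arm.grip_depth,arm.current_t(),arm.current_tool_rot())
for n in("scene","side","wrist"):
    c=arm.get_calibration(n);im=arm.snapshot(n);cv2.imwrite(f"pics/{n}0.png",im[...,::-1]);print(n,np.round(c["intrinsics"],1).tolist(),np.round(c["cam_to_world"],3).tolist())
E
```

```text
pics
0.0188 0.0 [[-8.95248371e-01  4.45566988e-01 -6.42902825e-04]
 [ 4.45567435e-01  8.95247797e-01 -1.02074200e-03]
 [ 1.20748401e-04 -1.20027417e-03 -9.99999272e-01]]
scene [[510.7, 0.0, 284.5], [0.0, 510.7, 213.0], [0.0, 0.0, 1.0]] [[0.61, -0.622, 0.491, -0.217], [-0.792, -0.466, 0.394, -0.687], [-0.016, -0.629, -0.777, 1.319], [0.0, 0.0, 0.0, 1.0]]
side [[443.9, 0.0, 284.5], [0.0, 443.9, 205.9], [0.0, 0.0, 1.0]] [[0.885, -0.251, 0.393, 0.02], [-0.466, -0.456, 0.758, -1.096], [-0.011, -0.854, -0.52, 0.842], [0.0, 0.0, 0.0, 1.0]]
wrist [[325.2, 0.0, 280.3], [0.0, 325.2, 211.3], [0.0, 0.0, 1.0]] [[0.446, 0.867, 0.223, 0.216], [0.895, -0.432, -0.113, 0.592], [-0.001, 0.25, -0.968, 0.384], [0.0, 0.0, 0.0, 1.0]]
```

View pics/scene0.png

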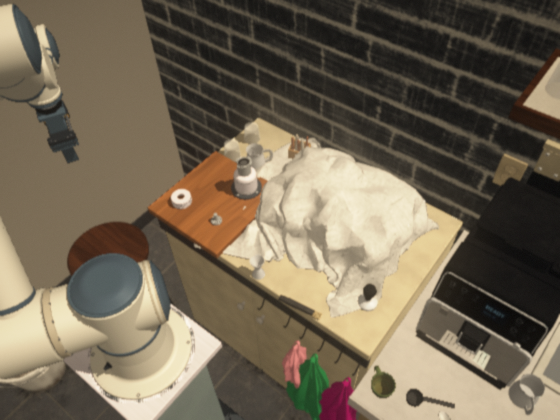

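View pics/wrist0.png

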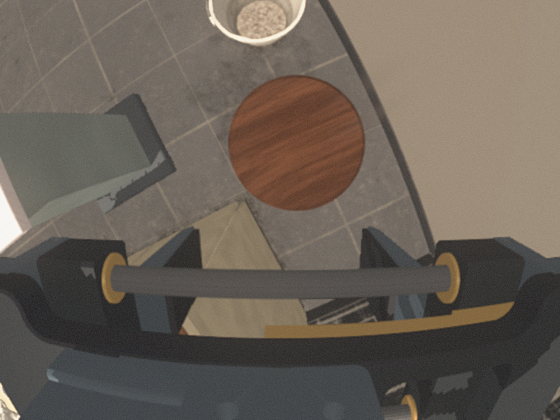

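The scene view shows the ring at about (181,199), the canister at (245,175) and the disk at (215,219). In the wrist view the camera looks away from the board.

```bash
cat > h.py <<'E'
import numpy as np,cv2
from rig import arm
def ray(c,u,v,fish=False):
    K=c["intrinsics"];T=np.array(c["cam_to_world"]);x=(u-K[0][2])/K[0][0];y=(v-K[1][2])/K[1][1]
    if fish:
        r=np.hypot(x,y);s=np.sinc(r/np.pi);d=np.array([x*s,y*s,np.cos(r)])
    else: d=np.array([x,y,1.])
    return T[:3,3],T[:3,:3]@d
def onplane(c,u,v,z,fish=False):
    o,d=ray(c,u,v,fish);return o+d*(z-o[2])/d[2]
def proj(c,p,fish=False):
    K=c["intrinsics"];T=np.array(c["cam_to_world"]);q=T[:3,:3].T@(np.asarray(p)-T[:3,3])
    if fish:
        h=np.hypot(q[0],q[1]);a=np.arctan2(h,q[2]);x,y=a*q[0]/h,a*q[1]/h
    else: x,y=q[0]/q[2],q[1]/q[2]
    return np.array([K[0][2]+K[0][0]*x,K[1][2]+K[1][1]*y])
def down(yaw):  # tool y axis (jaw direction) at world angle yaw(deg)
    a=np.radians(yaw);y=np.array([np.cos(a),np.sin(a),0]);z=np.array([0,0,-1.]);return np.column_stack([np.cross(y,z),y,z])
E
python3 - <<'E'
from h import *
c=arm.get_calibration("scene")
for n,u,v,z in(("ring",181,197,.05),("can",244,163,.16),("disk",216,218,.05),("x",257,265,0.03),("tamper",370,297,.04),("pit",259,150,.08),("edge",150,207,.03),("edge",257,125,0)):print(n,onplane(c,u,v,z).round(3))
a=cv2.imread("pics/scene0.png")[115:305,140:330];b=cv2.imread("pics/side0.png")
cv2.imwrite("pics/c1.png",np.hstack([cv2.resize(a,(420,420),interpolation=2),b[:, 0:380]]))
E
```

```text
ring [0.434 0.27  0.05 ]
can [0.6   0.128 0.16 ]
disk [0.438 0.118 0.05 ]
x [ 0.389 -0.091  0.03 ]
tamper [ 0.494 -0.42   0.04 ]
pit [0.736 0.183 0.08 ]
edge [0.352 0.336 0.03 ]
edge [0.9   0.333 0.   ]
```

View pics/c1.png

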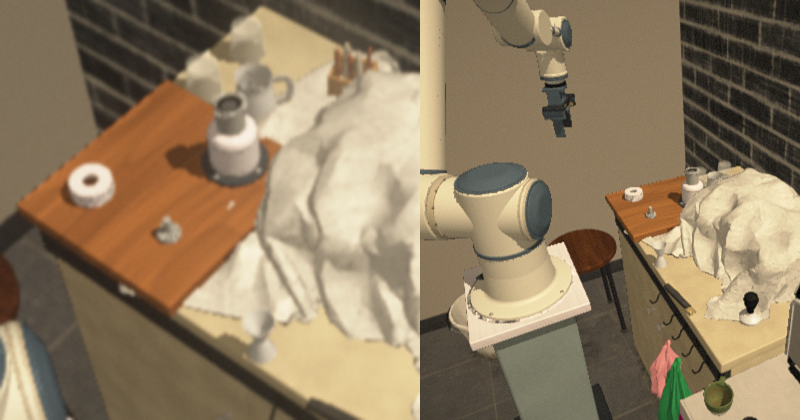

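The left crop shows the canister with cloth heaped close to its -y/+x side, plus the ring and disk. The jigger is at about (0.39,-0.09), and the pitcher and glass are behind. I'll move the wrist camera over the board and then over the canister.

Run:
```python
from h import *
import json
R=down(-90);cal={}
for i,p in enumerate([(.375,.19,.25),(.525,.128,.27)]):
    arm.move_to(p,R)
    print(np.round(arm.current_joint_positions(),1),arm.current_t())
    cal[i]={k:np.array(v).tolist() for k,v in arm.get_calibration("wrist").items()}
    cv2.imwrite(f"pics/w{i+1}.png",arm.snapshot("wrist")[...,::-1])
json.dump(cal,open("cal.json","w"));print(arm.current_force())
```

```text
[ 18.8   9.3 100.9   0.   69.9 108.7] 1.9583
[ 7.4 18.4 84.4  0.  77.2 97.4] 2.7
[0.26601129 0.69789529 0.09964707]
```

View pics/w1.png

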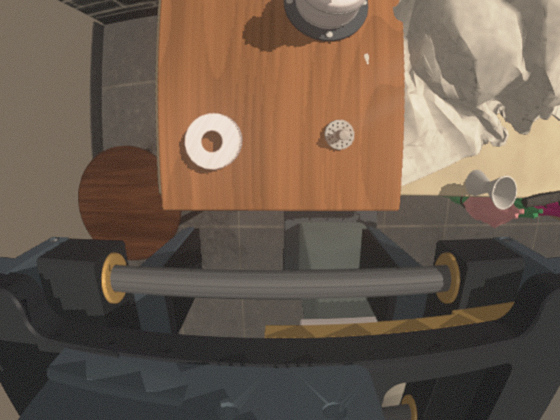

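View pics/w2.png

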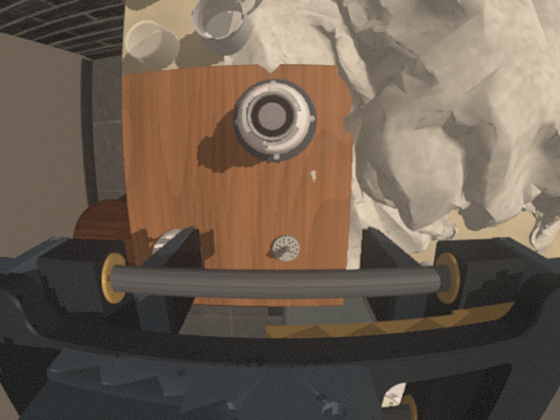

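In w1 the ring is at (213,141) and the disk at (340,135). In w2 the canister rim is at about (272,116), and the cloth edge runs about 40 px to the right of the canister body. Next I'll compute positions from contours and make zoomed crops.

Run:
```python
from h import *
import json
cal=json.load(open("cal.json"))
w1=cv2.imread("pics/w1.png");w2=cv2.imread("pics/w2.png")
def blobs(im,box,hue_max=60):
    x0,y0,x1,y1=box;s=cv2.cvtColor(im[y0:y1,x0:x1],cv2.COLOR_BGR2HSV)
    m=(s[...,1]<hue_max).astype(np.uint8)*255
    for k in sorted(cv2.findContours(m,cv2.RETR_EXTERNAL,2)[0],key=cv2.contourArea)[-1:]:
        (u,v),(a,b),t=cv2.fitEllipse(k);return u+x0,v+y0,a,b
r=blobs(w1,(175,105,252,178));d=blobs(w1,(318,112,365,158));
print("ring",r,onplane(cal["0"],r[0],r[1],.058,1));print("disk",d,onplane(cal["0"],d[0],d[1],.038,1))
for u,v in((340,135),(344,134)):print("pulltop?",onplane(cal["0"],u,v,.066,1))
for z in(.16,.155):print("rim",onplane(cal["1"],272,116,z,1))
for p in((345,120),(340,70),(355,100)):print("cloth/edge",onplane(cal["1"],*p,.03,1),onplane(cal["1"],*p,.1,1))
a=cv2.resize(w2[70:165,225:320],(600,600),interpolation=2)
b=np.vstack([cv2.resize(w1[105:180,175:250],(200,200),interpolation=2),cv2.resize(w1[115:155,320:360],(200,200),interpolation=2),np.zeros((200,200,3),np.uint8)])
cv2.imwrite("pics/c2.png",np.hstack([a,b]))
```

```text
ring (212.67266082763672, 140.90605926513672, 54.45744323730469, 56.404029846191406) [0.43352698 0.26743686 0.058     ]
disk (339.66915130615234, 134.53642463684082, 26.0601749420166, 27.72673225402832) [0.44033397 0.12154985 0.038     ]
pulltop? [0.44016229 0.12631149 0.066     ]
pulltop? [0.44140229 0.12185526 0.066     ]
rim [0.60648947 0.13619268 0.16      ]
rim [0.606697   0.13631461 0.155     ]
cloth/edge [0.60827344 0.04743259 0.03      ] [0.6059846  0.06141915 0.1       ]
cloth/edge [0.6726773  0.05399099 0.03      ] [0.65939396 0.06685796 0.1       ]
cloth/edge [0.63455008 0.03464609 0.03      ] [0.62777551 0.05081546 0.1       ]
```

View pics/c2.png

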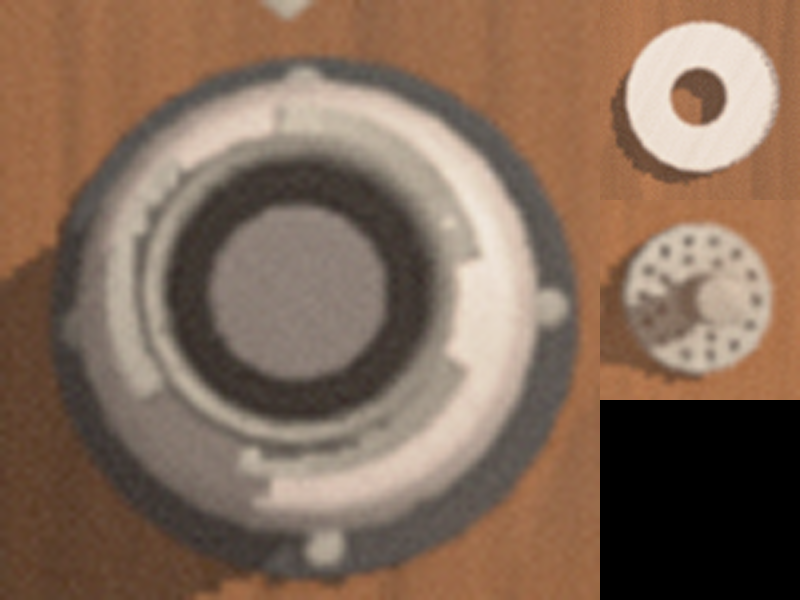

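The zoomed crop shows the ramp gaps clearly, at world angles of about 24°, 144° and 264°. The rim centre is at about (0.606,0.136). Now I'll pick the disk, squeezing from two directions to centre it, and overlay the gripper body's sweep circle to check clearance from the cloth.

Run:
```python
from h import *
import json
g=arm.grip_depth;d=np.array([.4405,.122])
arm.move_to([*d,.16],down(-90));arm.grip(.05)
arm.move_l([*d,.0605-g],feed=.12);arm.grip(0)
print(arm.current_width(),arm.current_ee_pos());arm.grip(.04)
p=np.array(arm.current_ee_pos())
arm.move_l([*d,.10],feed=.15);arm.move_to([*d,.10],down(0));arm.move_l([*d,.0605-g],feed=.12)
im=arm.snapshot("wrist");cv2.imwrite("pics/w3.png",im[...,::-1])
arm.grip(0);print(arm.current_width(),arm.current_ee_pos(),arm.current_force())
arm.move_l([*d,.25],feed=.2);arm.sleep(.3);print(arm.current_force(),arm.current_t(),arm.current_width())
cal=json.load(open("cal.json"));w2=cv2.imread("pics/w2.png");sc=cv2.imread("pics/scene0.png");cs=arm.get_calibration("scene")
for a in range(0,360,10):
    q=[.606+.097*np.cos(np.radians(a)),.136+.097*np.sin(np.radians(a)),.215]
    for im,c,f in((w2,cal["1"],1),(sc,cs,0)):
        u=proj(c,q,f);cv2.circle(im,tuple(int(round(t)) for t in u),1,(0,0,255),-1)
cv2.imwrite("pics/c3.png",np.hstack([cv2.resize(w2[0:260,120:460],None,fx=1.2,fy=1.2),cv2.resize(sc[100:256,180:336],(312,312))]))
```

```text
0.010868182614315554 [0.4405147  0.12198461 0.04173879]
0.010679511727805126 [0.44067133 0.1220309  0.04190376] [ 0.11419957 -1.15353458  6.08257576]
[ 0.67586284  0.25451545 -0.77044424] 11.3083 0.0109128424370985
```

View pics/c3.png

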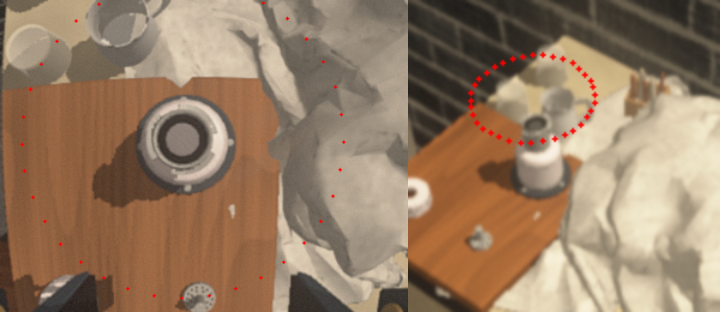

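The sweep circle stays clear of the cloth, since in the scene view it lies entirely off it. I'll take a second look at the rim with the wrist rotated 90° to cancel the camera bias.

```bash
cat >> h.py <<'E'
def bore(im,c,guess):
    u,v=proj(c,[*guess,.16],1).astype(int);s=im[v-30:v+30,u-30:u+30];m=(s.max(2)<95).astype(np.uint8)*255
    best=None
    for k in cv2.findContours(m,cv2.RETR_EXTERNAL,cv2.CHAIN_APPROX_NONE)[0]:
        if len(k)>20:
            e=cv2.fitEllipse(cv2.convexHull(k))
            if np.hypot(e[0][0]-30,e[0][1]-30)<10 and (best is None or e[1][0]>best[1][0]):best=e
    return best and (best[0][0]+u-30,best[0][1]+v-30,*best[1])
E
python3 - <<'E'
from h import *
import json
cal=json.load(open("cal.json"))
arm.move_to([.606,.065,.285],down(0));arm.sleep(.2);c=arm.get_calibration("wrist");im=arm.snapshot("wrist");cv2.imwrite("pics/w4.png",im[...,::-1])
json.dump({k:np.array(v).tolist() for k,v in c.items()},open("cal4.json","w"))
for i,k in((cv2.imread("pics/w2.png"),cal["1"]),(im,c)):
    e=bore(i,k,(.606,.136));print(e, onplane(k,e[0],e[1],.157,1) if e else None)
u,v=proj(c,[.606,.136,.16],1).astype(int);print(u,v,arm.current_t())
cv2.imwrite("pics/c4.png",cv2.resize(im[v-40:v+40,u-40:u+40,::-1],(480,480),interpolation=2))
E
```

```text
Traceback (most recent call last):
  File "h.py", line 24, in bore
    e=cv2.fitEllipse(cv2.convexHull(k))
cv2.error: OpenCV(4.12.0) /io/opencv/modules/imgproc/src/shapedescr.cpp:361: error: (-201:Incorrect size of input array) There should be at least 5 points to fit the ellipse in function 'fitEllipseNoDirect'
```

```bash
sed -i 's/len(k)>20/cv2.contourArea(k)>150/' h.py
python3 - <<'E'
from h import *
import json
cal=json.load(open("cal.json"));c=json.load(open("cal4.json"));w4=cv2.imread("pics/w4.png")
for i,k in((cv2.imread("pics/w2.png"),cal["1"]),(w4,c)):
    e=bore(i,k,(.606,.136));print(e, onplane(k,e[0],e[1],.157,1) if e else None)
u,v=proj(c,[.606,.136,.16],1).astype(int);print(u,v,arm.current_t())
cv2.imwrite("pics/c4.png",cv2.resize(w4[v-40:v+40,u-40:u+40],(480,480),interpolation=2))
E
```

```text
(np.float64(271.92124366760254), np.float64(115.31718254089355), 41.23287582397461, 42.051780700683594) [0.60720988 0.13633228 0.157     ]
(np.float64(282.6505489349365), np.float64(129.5479621887207), 39.3525505065918, 40.076194763183594) [0.60733666 0.13653073 0.157     ]
281 130 12.3
```

View pics/c4.png

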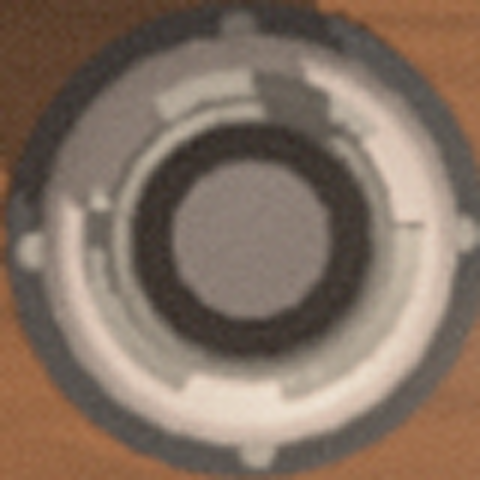

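Both views agree to 0.2 mm, putting the rim at (0.6073,0.1364). Now I'll lower the disk with force checks.

Run:
```python
from h import *
m=np.array([.6073,.1364])
arm.move_l([*m,.24],feed=.15);arm.move_l([*m,.176],feed=.1);arm.sleep(.2)
f0=np.array(arm.current_force());print(f0)
z=.176
while z>.1635:
    z-=.0007;arm.move_l([*m,z],feed=.03);f=np.array(arm.current_force())-f0
    print(round(z,4),round(arm.current_ee_pos()[2],4),f.round(1))
    if f[2]>3.2 or np.hypot(f[0],f[1])>6:break
print(arm.current_t())
```

```text
[-0.37965035  0.37768784 -0.50590886]
0.1753 0.1754 [ 0.6  0.4 -1.3]
0.1746 0.1746 [ 0.8 -0.4  0.3]
0.1739 0.1738 [-0.2  0.3 -0.4]
0.1732 0.1732 [ 0.3  0.2 -0.3]
0.1725 0.1725 [ 0.7 -0.7 -0.1]
0.1718 0.1717 [ 0.5 -0.5 -0. ]
0.1711 0.1711 [ 0.4 -1.1 -0.3]
0.1704 0.1703 [-0.4 -0.6  0.1]
0.1697 0.1696 [ 0.2 -1.2 -0.6]
0.169 0.169 [ 0.5 -0.3  0. ]
0.1683 0.1683 [ 0.3  0.5 -0.7]
0.1676 0.1676 [ 0.9 -0.4  0.2]
0.1669 0.167 [ 0.8 -1.6  0.6]
0.1662 0.1664 [-0.1 -1.1  4.2]
17.5083
```

The disk went into the bore freely and met the gasket at the expected height, with about 4 N. Next I'll release it, check it, and fetch the ring.

Run:
```python
from h import *
m=np.array([.6073,.1364])
arm.grip(.03);arm.move_l([*m,.25],feed=.2)
arm.move_to([.606,.065,.285],down(0));c=arm.get_calibration("wrist");im=arm.snapshot("wrist")
u,v=proj(c,[*m,.16],1).astype(int);cv2.imwrite("pics/c5.png",cv2.resize(im[v-40:v+40,u-40:u+40,::-1],(480,480),interpolation=2))
r=np.array([.4335,.2674])
arm.grip(.091)
arm.move_to([*r,.12],down(60));arm.move_l([*r,.0332],feed=.12);arm.grip(.05);print(arm.current_width(),arm.current_ee_pos())
arm.grip(.085);arm.move_l([*r,.075],feed=.15);arm.move_to([*r,.075],down(150));arm.move_l([*r,.0332],feed=.12);arm.grip(.05)
print(arm.current_width(),arm.current_ee_pos(),np.round(arm.current_joint_positions(),1))
arm.move_l([*r,.26],feed=.2);arm.sleep(.2);print(arm.current_force(),arm.current_t(),arm.current_width())
```

```text
0.06389097821103933 [0.43366609 0.26751523 0.03348998]
0.06351513707460515 [0.43374952 0.26754687 0.03370638] [  24.9   34.2  103.7    0.    42.1 -125. ]
[-0.61280787 -0.74113267 -1.516047  ] 27.5083 0.0637652017358592
```

View pics/c5.png

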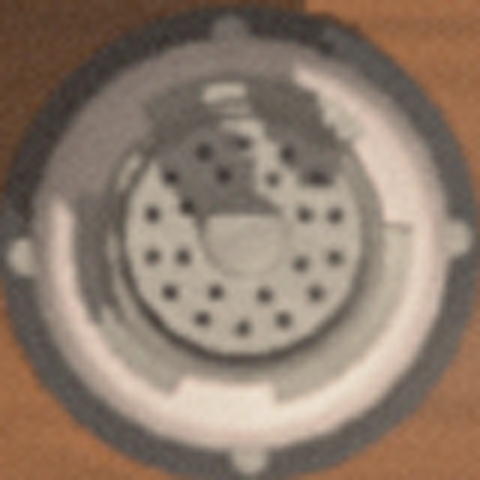

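The picture shows the disk level and centred in the mouth, released. The ring is gripped (63.8 mm), with the TCP 10.3 mm below the ring centre. Now I'll set it down gently and turn it clockwise by feel until it drops into the gaps.

```bash
cat >> h.py <<'E'
m=np.array([.6073,.1364])
def wrench(n=4):
    F=[]
    for _ in range(n):F.append(np.r_[arm.current_force(),arm.current_torque()]);arm.sleep(.01)
    return np.mean(F,0)
E
python3 - <<'E'
from h import *
import json
a=150.
arm.move_to([*m,.26],down(a));arm.move_l([*m,.165],feed=.12);arm.sleep(.2);w0=wrench(10);json.dump(w0.tolist(),open("w0.json","w"));print(w0.round(2),arm.current_joint_positions()[5])
z=.165
def press(z,step=.0006,lim=3.5):
    while z>.142:
        f=wrench()-w0
        if f[2]>lim:break
        z-=step if z<.156 else .0015;arm.move_l([*m,z],down(a),feed=.03)
    return z,f
z,f=press(z);print("contact",round(z,4),arm.current_ee_pos()[2],f.round(2),arm.current_t())
t0=a
while z>.1458 and a>t0-126 and arm.current_t()<52:
    a-=5;arm.move_to([*m,z],down(a));f1=wrench()-w0
    if f1[2]>12 or abs(f1[5])>1.2: print("stop",a,f1.round(2));break
    z,f=press(z);print(a,round(z,4),round(arm.current_ee_pos()[2],4),f1[[2,5]].round(2),f.round(2),round(arm.current_t(),1))
print(a,z)
E
```

```text
[ 0.21  0.09 -1.47  0.09  0.08  0.02] -142.83744578928022
contact 0.1473 0.1475355227133561 [-1.12 -0.1   5.09 -0.04  0.2  -0.03] 35.025
145.0 0.1473 0.1475 [ 5.63 -0.09] [ 0.09  0.55  5.91  0.02  0.01 -0.11] 35.3
140.0 0.1473 0.1475 [ 6.85 -0.11] [-0.1   0.34  7.01  0.01 -0.08 -0.12] 35.7
135.0 0.1473 0.1474 [ 6.78 -0.11] [ 0.25  0.44  6.63 -0.02 -0.1  -0.1 ] 36.0
130.0 0.1473 0.1473 [ 6.11 -0.1 ] [ 0.34 -0.05  6.41 -0.03 -0.12 -0.12] 36.3
125.0 0.1467 0.1468 [ 3.43 -0.06] [-0.62 -0.99  5.99 -0.17 -0.03 -0.04] 36.9
120.0 0.1431 0.1432 [ 0.1  -0.04] [-0.27 -0.09  3.5   0.02 -0.   -0.03] 38.9
120.0 0.1431000000000002
```

The ring dropped into the gaps at yaw 120° (z = −6.5 mm, as expected). Now I'll turn clockwise, following it down, until it is snug.

Run:
```python
from h import *
import json
w0=np.array(json.load(open("w0.json")));a=120.;z=.1431
z-=.0006;arm.move_l([*m,z],feed=.03);print((wrench()-w0).round(2))
while a>8 and arm.current_t()<56:
    st=4 if a>48 else 2.5
    a-=st;arm.move_to([*m,z],down(a));f=wrench()-w0
    if f[2]<4 and z>.1398:
        z-=.00025 if f[2]>2 else .0004;arm.move_l([*m,z],down(a),feed=.03)
    print(a,round(z,4),round(arm.current_ee_pos()[2],4),f.round(2),round(arm.current_t(),1))
    if abs(f[5])>.6 or abs(f[2])>15:break
print(arm.current_width())
```

```text
[-0.46  0.02  5.18 -0.01  0.01 -0.01]
116.0 0.1425 0.1426 [ 0.02 -0.2   4.62 -0.03 -0.09 -0.07] 39.5
112.0 0.1425 0.1426 [-0.24  0.12  4.82 -0.04 -0.11 -0.07] 39.8
108.0 0.1425 0.1426 [ 0.3  -0.17  5.3  -0.02 -0.1  -0.06] 40.0
104.0 0.1425 0.1425 [-0.12  0.13  5.38 -0.01 -0.11 -0.03] 40.3
100.0 0.1425 0.1425 [ 0.05  0.16  5.   -0.02 -0.06 -0.05] 40.6
96.0 0.1425 0.1425 [-0.26  0.23  5.45 -0.02 -0.08 -0.05] 40.9
92.0 0.1425 0.1425 [-0.29  0.18  5.31 -0.03 -0.07 -0.09] 41.2
88.0 0.1425 0.1425 [-0.33 -0.04  5.19 -0.04 -0.09 -0.06] 41.5
84.0 0.1425 0.1425 [-0.4  -0.38  5.17 -0.03 -0.05 -0.07] 41.7
80.0 0.1425 0.1425 [-0.23 -0.36  4.88 -0.03 -0.07 -0.06] 42.0
76.0 0.1425 0.1425 [ 0.04 -0.27  5.58 -0.06 -0.11 -0.05] 42.3
72.0 0.1425 0.1425 [-0.83 -0.36  5.35 -0.08 -0.09 -0.06] 42.6
68.0 0.1423 0.1423 [ 0.44 -0.09  3.99 -0.12 -0.16 -0.1 ] 43.1
64.0 0.1423 0.1422 [ 0.28 -0.79  4.13 -0.19 -0.18 -0.08] 43.4
60.0 0.1419 0.1419 [ 0.61 -1.5   0.77 -0.33 -0.31 -0.09] 43.9
56.0 0.1414 0.1416 [-0.08 -1.76  1.31 -0.37 -0.23 -0.13] 44.5
52.0 0.1412 0.1413 [-0.34 -1.39  3.2  -0.4  -0.1  -0.12] 45.0
48.0 0.1409 0.1411 [ 0.08 -1.83  2.94 -0.42 -0.16 -0.13] 45.5
45.5 0.1407 0.1408 [-0.19 -1.65  3.75 -0.39 -0.2  -0.11] 46.1
43.0 0.1407 0.1408 [ 0.31 -0.84  5.54 -0.35 -0.14 -0.1 ] 46.4
40.5 0.1407 0.1407 [ 0.85 -0.61  5.34 -0.23 -0.23 -0.09] 46.6
38.0 0.1407 0.1407 [ 0.32 -0.69  4.9  -0.21 -0.26 -0.11] 46.9
35.5 0.1407 0.1407 [ 0.73 -0.05  4.42 -0.16 -0.29 -0.12] 47.2
33.0 0.1404 0.1406 [ 1.13 -0.01  3.09 -0.13 -0.26 -0.15] 47.7
30.5 0.1404 0.1406 [ 0.09 -0.3   6.41 -0.15 -0.09 -0.13] 48.0
28.0 0.1404 0.1406 [-0.66 -2.36  6.73 -0.55 -0.02  0.01] 48.3
25.5 0.1404 0.1405 [-1.18 -5.21  7.69 -1.04  0.08  0.68] 48.6
0.06372820966971357
```

The torque jumped to 0.68 N m after 94.5° of turn, with the ring centre about 9.2 mm below the rim, so it is snug at the stop. I'll release, clear and check.

Run:
```python
from h import *
arm.grip(.085);arm.move_l([*m,.25],feed=.15)
arm.move_to([.606,.065,.285],down(0));arm.sleep(.2);c=arm.get_calibration("wrist");im=arm.snapshot("wrist")
u,v=proj(c,[*m,.16],1).astype(int);a=cv2.resize(im[v-45:v+45,u-45:u+45,::-1],(400,400),interpolation=2)
s=arm.snapshot("scene");b=cv2.resize(s[130:210,200:280,::-1],(400,400),interpolation=2)
cv2.imwrite("pics/c6.png",np.hstack([a,b]))
# ring outer outline -> centre at flange top z=.165
k=im[v-45:v+45,u-45:u+45].astype(int);print(arm.current_t(),arm.current_force(),u,v, [proj(c,[*m+np.array(o),.165],1).round(1) for o in((0,0),(.032,0),(-.032,0),(0,.032),(0,-.032))])
```

```text
50.725 [ 0.15730739 -0.26301649 -0.39735483] 282 130 [array([282.6, 130.1]), array([318.7, 130.5]), array([246.4, 130.3]), array([282.6,  94.3]), array([282.5, 165.9])]
```

View pics/c6.png

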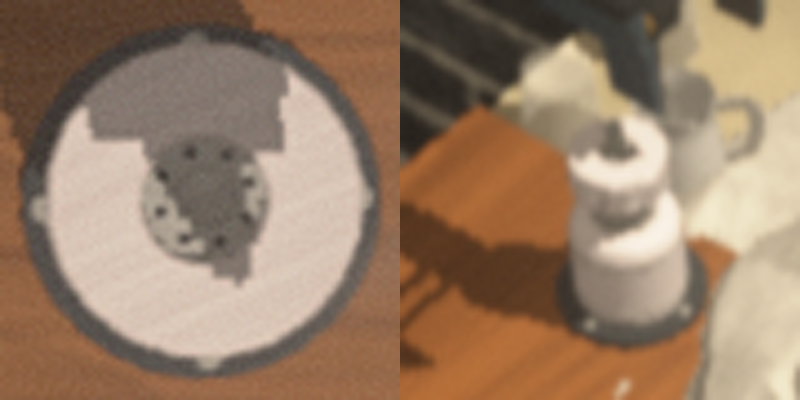

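The ring is centred within about 0.5 mm and level: its outline centre is at (283.1,129.8) against (282.6,130.1) expected, and the radius matches. The robot is clear.

```bash
python3 -c "
from rig import arm
arm.sign_off()"
```

```text
the job is handed in; nothing more can be done
```

The canister is closed, and I handed the job in at about 51 s of the 72 s allowed; `sign_off` gives no verdict, so I don't know the official result.

- **Disk:** It slid into the bore without rubbing and met the gasket at the expected height with about 4 N. After I let go, a picture showed it level and centred in the mouth.
- **Ring:** I set it on with 5–7 N and turned it 30° clockwise until it dropped into the gaps, about 6.5 mm below the rim. From there it turned another 94.5°, pressed with at most about 8 N, until the torque rose from about 0.1 to 0.68 N m at the stop. Its centre was then about 9.2 mm below the rim.
- **Final picture:** With the gripper clear and the force reading back near zero, the ring was level and centred within about 0.5 mm.
- **Not checked directly:** I couldn't read the gasket squeeze with the ring released. I inferred about 3 mm from the ring's height just before letting go. I also didn't measure the jigger, glass, pitcher and tamper again, though the arm never worked close to them.

None of the checks I made failed or disagreed.

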